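# Put the napkin ring on its stand

## Robot

A 7-joint arm with a two-finger parallel gripper is mounted at the origin on the work surface. World frame = base frame: x ahead of the robot, y to its left, z up, the work surface at z = 0. Lengths are in m, angles in rad, forces in N, time in s.
With the tool pointing down it reaches from about 0.4 to 0.85 m from the base axis. Payload 4.5 kg.
Tool frame: the origin (TCP) lies at the very end of the fingers, on their centre line; the grasp point (between the pads) lies 19 mm behind it; z points along the fingers, y is the line along which they close (so a half turn about z gives the same grasp; the last joint's range is limited). The gripper opens to 88 mm and grips with 3 to 60 N. Pads are 18 mm wide; open, the fingers measure 123 mm over their backs; the gripper's body (75 mm by 187 mm) begins 45 mm behind the grasp point.
Start: joints at [-1.148, 0.689, -0.195, 1.565, 0.157, 0.902, -0.215], TCP at [0.237, 0.578, 0.239] pointing down, gripper open.
Joint ranges: [-3.01, 3.01], [-0.46, 2.08], [-1.47, 1.51], [0.13, 2.56], [-1, 4.14], [0.04, 2.09], [-2.66, 2.66]. Speed limits (rad/s): [2.57, 2.57, 3.14, 3.14, 3.14, 3.14, 3.14].

## Interface

Orientations are given as a unit quaternion [x, y, z, w].
In Python, from plant import r gives the robot as it stands. The module is installed in compiled form; this text tells all that it offers.
- The arm moves only by the tool step_arm, never from a script. Its argument "increments" is a list of rows, each a list of 2 entries, a list of its own where there are three numbers: the shift along the world's x, y, z in cm, then the turn, a rotation vector about the world's x, y, z in degrees. A call has exactly 10 rows; each row shifts and turns the commanded pose from where the row before left it; what a row does not reach is not made up. A row lasts 1/10 s, in which the tool goes at most 50 mm and 8.59 degrees, less where a joint would pass 70% of its speed; a pose out of reach is approached as far as the arm can. A call is refused whole if a number of a shift passes 5 or a number of a turn 8.59, either way. A call with a gripper value outside its range is refused whole. "fingers" is the opening, from 0 (shut) to 1 (fully open), set as the call begins (left out, the last holds). The fingers move at their own pace and stop on an object; "grip_force" is the grip in N (left out, the last holds). Time passes only in rows, so rows that do not move let the fingers close, or fill a call up. It gives the time, the measured TCP pose, the force, the opening and the grip force at its end, in the units of the state.
- r.get_state(): the state, without advancing time (a new reading comes with each control period).
- r.snapshot(name): name is "scene" or "top" or "wrist"; returns (picture, depth): 400x640x3 uint8, red, green, blue; 400x640 float32, m along the optical axis (not along the pixel's ray), 0 where there is no reading.
- r.calibration(name): a dict with "fov_y" (degrees; the focal length in pixels is half the picture's height over the tangent of half this angle, whatever the lens; pixels are square), "cx", "cy" (the principal point, pixels), "R" (3x3) and "t" (3): a world point X has camera coordinates R X + t. Camera axes: x right, y down, z forward; pixel columns grow to the right and rows downward; lengths in m; the calibration is good to about 2 mm. The wrist camera is an equidistant fisheye: a pixel r from the principal point sees the ray r / f radians off the axis. A picture is of the moment at which its call begins: read the wrist's pose just before it. calibration takes no time and is no camera call; for the wrist camera it gives the pose at the moment of the call.
- r.finish_job(): hands the job in; it is judged then, once.
The state is a dict: "clock": time; "q": joint angles; "qd": joint speeds; "joint_torque": joint torques, N m; "tool_pos": TCP position; "eef_rot": TCP orientation; "contact_force": force on the tool from outside, world axes, zero at the start; "moment": the same for the moment, N m; "opening": opening from 0.0 (shut) to 1.0 (fully open); "finger_force": force on a finger pad.
Only numpy, scipy, OpenCV 4.12 (cv2) and the standard library are available. Lean on these libraries where they do the work, as an engineer would, in place of code of your own. Each camera call takes 0.05 s, during which the arm holds its last target. There are 200 camera calls.

## Task

Take the wooden napkin ring, the plain tube open at both ends, out of the grey compartmented drawer tray and thread it over the post of the small steel stand, so that it sits flat on the stand's round base, and let go. Leave the egg cup and the bottle stopper where they are in their own compartments.

Things in the scene. Friction and masses are not known exactly. Their poses are not given: they have to be found in the camera images.
- napkin_ring: Wood tube 46 mm outside, 34 mm hole right through, 36 mm high, about 30 g, on end in one of three compartments of a fixed grey plastic drawer tray (127 x 370 x 40 mm high, floor and walls 5 mm, dividers too). Compartments are 117 mm square, open above; it is within 12 mm of the middle of one. Origin: centre of its underside; z up the hole; y along the tray's length at the start.
- ring_stand: Steel stand, fixed to the worktop: a round base 90 mm in diameter, 8 mm thick, with one upright round-topped post in its middle, 10 mm in diameter, its top 62 mm above the worktop. Origin: centre of the base's underside; z up along the post. A ring sitting on the base has its underside 8 mm above this origin.
- egg_cup: Bystander: a turned-wood egg cup, 48 mm in diameter at the rim and 52 mm high, waisted, with a hollow in its top that does not go through, standing in another compartment. Origin: centre of its underside, z up.
- bottle_stopper: Bystander: a bottle stopper stood on its flat wooden head (38 mm in diameter, 16 mm high) with its slim cork pointing up, 46 mm high in all, standing in the third compartment. Origin: centre of its underside, z up.

How it is judged:
On the way:
1. the napkin ring is lifted clear of the tray (height (world z) of napkin_ring above 0.05 m), for 0.2 s.
At the end, for the whole second after the job is handed in: The napkin ring is round the post, upright within 10 degrees, its underside within 6 mm of the stand's base, at rest and let go; the egg cup and the stopper are within 30 mm of where they started (horizontal distance between napkin_ring and ring_stand below 0.016 m and z of napkin_ring in the frame of ring_stand below 0.014 m and angle between napkin_ring's own z axis and vertical below 0.17 rad and linear speed of napkin_ring below 0.02 m/s and distance of each of egg_cup, bottle_stopper from where it was at the start of the episode below 0.03 m); the robot touches nothing.
It fails at once if the egg cup is moved more than 30 mm (distance of egg_cup from where it was at the start of the episode above 0.03 m).
It fails at once if the bottle stopper is moved more than 30 mm (distance of bottle_stopper from where it was at the start of the episode above 0.03 m).
It also fails if it takes over 42 s, if anything falls off the work surface, if the arm or the gripper's body presses on something with over 40 N, if the wrist force passes 120 N, or if a joint passes its speed limit or range.

## Working session

There is one attempt and no reset: what is moved stays moved. The work goes in short steps, Python scripts to look and compute and a tool call to move; the robot and the scene stay as the last step left them, time stands still between calls to the robot, and variables do not carry over. Pictures are saved under pics/ and viewed, at most 10 in all, crops included, and the job is handed in when it is done.

Besides the shell and the picture viewer there is one more tool, called by a JSON object that holds its "fn" and its "kwargs", one argument or row to a line. step_arm: Moves the arm, as the interface text tells. Its arguments: {"type":"object","properties":{"increments":{"type":"array","items":{"type":"array"}},"fingers":{"type":"number"},"grip_force":{"type":"number"}},"required":["increments"]}

```bash
mkdir -p pics
cat > h.py <<'E'
import numpy as np, cv2
from plant import r
def snap(n,f):
    c=r.calibration(n); p,d=r.snapshot(n); cv2.imwrite('pics/'+f+'.png',p[...,::-1]); np.savez('pics/'+f+'.npz',d=d,R=c['R'],t=c['t'],k=[c['fov_y'],c['cx'],c['cy']]); return p,d
def pts(f,fish=False):
    z=np.load('pics/'+f+'.npz'); fv,cx,cy=z['k']; F=200/np.tan(np.radians(fv/2)); d=z['d']
    v,u=np.mgrid[:400,:640]; x,y=(u-cx)/F,(v-cy)/F
    if fish:
        q=np.hypot(x,y)+1e-9; s=np.tan(np.minimum(q,1.5))/q; x,y=x*s,y*s
    C=np.stack([x*d,y*d,d],-1)
    return (C-z['t'])@z['R']
E
python3 - <<'E'
from h import *
s=r.get_state(); print(s['clock'],s['tool_pos'],s['eef_rot'],s['opening'],s['contact_force'])
for n in('top','scene'):
    snap(n,n+'0'); c=r.calibration(n); print(n,c['fov_y'],c['cx'],c['cy'],-np.array(c['R']).T@c['t'])
E
```

```text
0.0 [0.23672819 0.57773804 0.23789616] [ 1.93152997e-01  9.81168203e-01 -9.30619111e-04 -1.09259964e-04] 1.002648381508367 [ 0.26854064 -0.01035668 -0.61670347]
top 48.00694492046837 316.00337362475426 198.70317226299903 [ 0.41551945 -0.00277283  1.08577874]
scene 44.425504335113686 319.92772053495656 202.10695754826708 [ 0.98913082 -0.60829938  0.66236781]
```

View pics/top0.png

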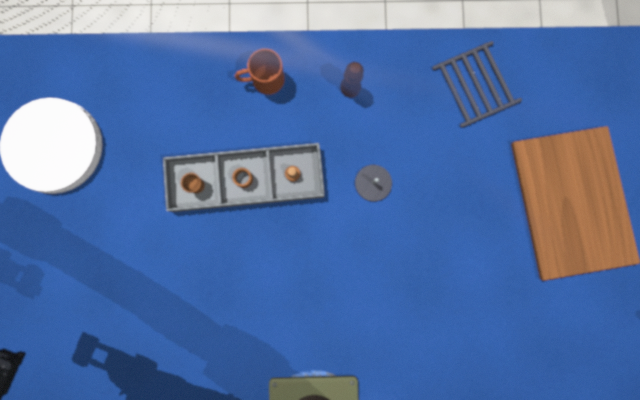

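View pics/scene0.png

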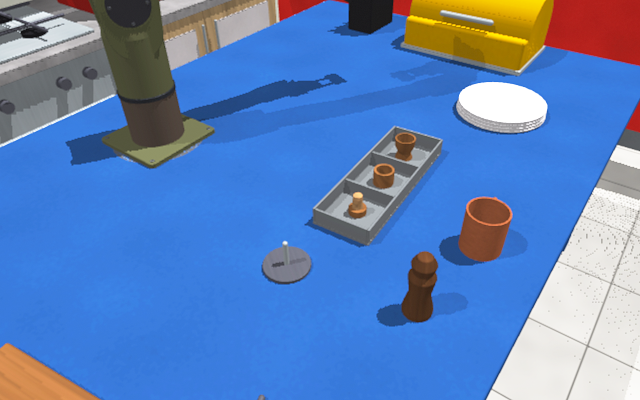

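The top view shows the egg cup at about (193,183), the ring in the middle compartment at (243,177), the stopper at (292,172) and the stand base at (374,183). The scene view agrees. Next I'll measure these with depth and look at an enlarged crop.

Run:
```python
from h import *
P=pts('top0'); im=cv2.imread('pics/top0.png')
cv2.imwrite('pics/crop0.png',cv2.resize(im[130:230,155:405],None,fx=3.2,fy=3.2,interpolation=cv2.INTER_CUBIC))
def blob(u,v,w,lo,hi):
    q=P[v-w:v+w,u-w:u+w].reshape(-1,3); m=(q[:,2]>lo)&(q[:,2]<hi); q=q[m]
    c,(a,b),_=cv2.minAreaRect((q[:,:2]*1000).astype(np.float32)); print(len(q),np.round(q.mean(0),4),'rect',np.round(c,1),round(a),round(b),'z',np.round(np.percentile(q[:,2],[5,50,95]),4))
blob(243,177,18,.030,.07)
blob(374,183,22,.004,.012)
blob(374,183,22,.03,.08)
blob(193,183,17,.043,.07); blob(292,172,15,.03,.07)
q=P[135:220,155:335].reshape(-1,3); q=q[(q[:,2]>.034)&(q[:,2]<.046)]
print(cv2.minAreaRect((q[:,:2]*1000).astype(np.float32)))
```

```text
156 [0.5714 0.158  0.0391] rect [571.8 157.9] 43 45 z [0.0335 0.0395 0.0432]
931 [ 0.5559 -0.1554  0.0071] rect [ 556.  -158.2] 94 107 z [0.0045 0.0069 0.0101]
24 [ 0.5556 -0.1546  0.0528] rect [ 556.1 -155.1] 9 8 z [0.0363 0.0567 0.0621]
157 [0.5589 0.2754 0.0533] rect [558.  273.1] 46 46 z [0.0448 0.0547 0.0582]
67 [0.5796 0.0395 0.0469] rect [580.2  39.7] 18 18 z [0.0338 0.0489 0.0528]
((572.2386474609375, 154.73605346679688), (127.76541900634766, 370.3623962402344), 4.563083171844482)
```

View pics/crop0.png

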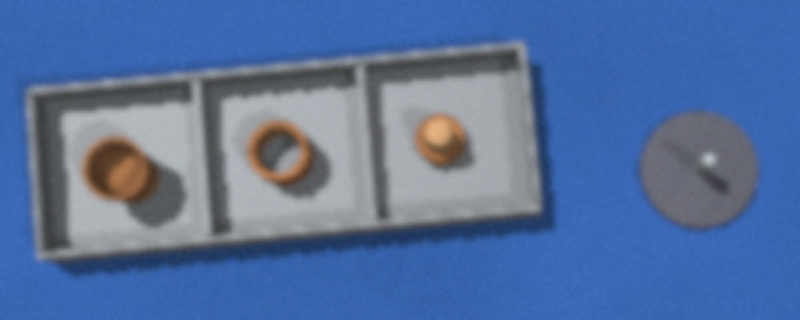

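The ring is at (0.572, 0.158) with its top at about 0.040, which fits 5 + 36 mm. The stand is at (0.556, -0.155), and the tray is yawed 4.6°. I'll grip along the compartment's diagonal, where the fingers have the most room. That means turning -18° and then moving above the ring.

{"fn": "step_arm", "kwargs": {
  "increments": [
    [[1.7,-2.1,-0.2],[0,0,-1.8]],
    [[1.7,-2.1,-0.2],[0,0,-1.8]],
    [[1.7,-2.1,-0.2],[0,0,-1.8]],
    [[1.7,-2.1,-0.2],[0,0,-1.8]],
    [[1.7,-2.1,-0.2],[0,0,-1.8]],
    [[1.7,-2.1,-0.2],[0,0,-1.8]],
    [[1.7,-2.1,-0.2],[0,0,-1.8]],
    [[1.7,-2.1,-0.2],[0,0,-1.8]],
    [[1.7,-2.1,-0.2],[0,0,-1.8]],
    [[1.7,-2.1,-0.2],[0,0,-1.8]]
  ],
  "fingers": 0.85,
  "grip_force": 15
}}

```text
clock: 1.1
tool_pos: [0.4073, 0.3673, 0.2184]
eef_rot: [0.345, 0.939, -0.0, -0.0]
contact_force: [0.2, -0.3, -0.4]
opening: 0.849
finger_force: 0.0
```

{"fn": "step_arm", "kwargs": {
  "increments": [
    [[1.7,-2.1,-0.5],[0,0,0]],
    [[1.7,-2.1,-0.5],[0,0,0]],
    [[1.7,-2.1,-0.5],[0,0,0]],
    [[1.7,-2.1,-0.5],[0,0,0]],
    [[1.7,-2.1,-0.5],[0,0,0]],
    [[1.7,-2.1,-0.5],[0,0,0]],
    [[1.7,-2.1,-0.5],[0,0,0]],
    [[1.7,-2.1,-0.5],[0,0,0]],
    [[0,0,0],[0,0,0]],
    [[0,0,0],[0,0,0]]
  ]
}}

```text
clock: 2.1
tool_pos: [0.5426, 0.2, 0.1783]
eef_rot: [0.345, 0.939, -0.0, -0.001]
contact_force: [0.6, 1.2, 0.4]
opening: 0.852
finger_force: 0.0
```

{"fn": "step_arm", "kwargs": {
  "increments": [
    [[1,-1.4,-0.5],[0,0,0]],
    [[1,-1.4,-0.5],[0,0,0]],
    [[0.9,-1.4,-0.5],[0,0,0]],
    [[0,0,-0.5],[0,0,0]],
    [[0,0,-0.5],[0,0,0]],
    [[0,0,-0.5],[0,0,0]],
    [[0,0,-0.5],[0,0,0]],
    [[0,0,-0.3],[0,0,0]],
    [[0,0,0],[0,0,0]],
    [[0,0,0],[0,0,0]]
  ]
}}

```text
clock: 3.1
tool_pos: [0.5719, 0.1587, 0.1408]
eef_rot: [0.344, 0.939, 0.0, 0.0]
contact_force: [-0.5, 0.1, 0.3]
opening: 0.85
finger_force: 0.0
```

Run:
```python
from h import *
p,d=snap('wrist','w1'); P=pts('w1',True); print(r.get_state()['tool_pos'])
m=(P[...,2]>.032)&(P[...,2]<.055)&(d>0)&(np.hypot(P[...,0]-.572,P[...,1]-.158)<.035)
q=P[m]; print(len(q),q.mean(0),np.percentile(q[:,2],[5,50,95]),cv2.minEnclosingCircle((q[:,:2]*1000).astype(np.float32)))
v,u=np.nonzero(m); print(u.min(),u.max(),v.min(),v.max())
```

```text
[0.57198768 0.15864338 0.14093785]
1232 [0.57099655 0.16008669 0.04016585] [0.03404594 0.04098033 0.04230642] ((571.4862060546875, 159.75424194335938), 23.276552200317383)
293 347 172 226
```

View pics/w1.png

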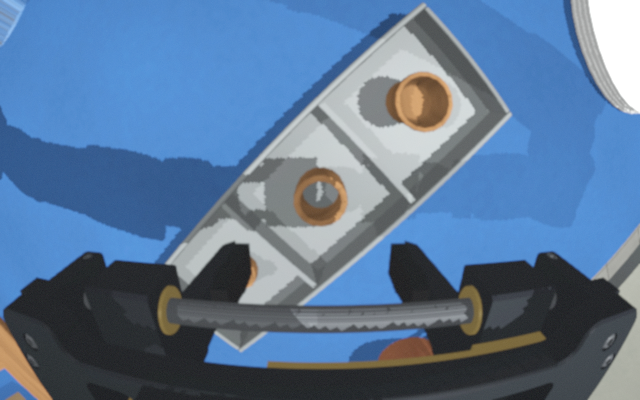

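The wrist view shows the ring at (320,197), midway between the fingers. It measures (0.5715, 0.1597) with a 23 mm radius and its top at 0.041, which matches. Now I'll shift y +1 mm, descend to TCP z ≈ 0.012, and close.

{"fn": "step_arm", "kwargs": {
  "increments": [
    [[0,0.1,-1.5],[0,0,0]],
    [[0,0,-2],[0,0,0]],
    [[0,0,-2],[0,0,0]],
    [[0,0,-2],[0,0,0]],
    [[0,0,-1.5],[0,0,0]],
    [[0,0,-1.3],[0,0,0]],
    [[0,0,-1],[0,0,0]],
    [[0,0,-0.8],[0,0,0]],
    [[0,0,-0.4],[0,0,0]],
    [[0,0,0],[0,0,0]]
  ]
}}

```text
clock: 4.15
tool_pos: [0.5718, 0.1594, 0.0155]
eef_rot: [0.344, 0.939, -0.0, -0.0]
contact_force: [-0.0, -0.2, -0.2]
opening: 0.846
finger_force: 0.0
```

{"fn": "step_arm", "kwargs": {
  "increments": [
    [[0,0,-0.3],[0,0,0]],
    [[0,0,0],[0,0,0]],
    [[0,0,0],[0,0,0]],
    [[0,0,0],[0,0,0]],
    [[0,0,0],[0,0,0]],
    [[0,0,0],[0,0,0]],
    [[0,0,0],[0,0,0]],
    [[0,0,0],[0,0,0]],
    [[0,0,0],[0,0,0]],
    [[0,0,0],[0,0,0]]
  ],
  "fingers": 0.4,
  "grip_force": 15
}}

```text
clock: 5.15
tool_pos: [0.5721, 0.1594, 0.013]
eef_rot: [0.344, 0.939, 0.0, 0.0]
contact_force: [-0.0, 0.2, 4.5]
opening: 0.518
finger_force: 15.0
```

The opening is 45.6 mm, which matches the ring's 46 mm, so it is held. Lifting now. The ring must clear 62 mm plus margin for the post.

{"fn": "step_arm", "kwargs": {
  "increments": [
    [[0,0,0.5],[0,0,0]],
    [[0,0,1],[0,0,0]],
    [[0,0,1.5],[0,0,0]],
    [[0,0,1.5],[0,0,0]],
    [[0,0,1.5],[0,0,0]],
    [[0,0,1.5],[0,0,0]],
    [[0,0,1.5],[0,0,0]],
    [[0,0,1.5],[0,0,0]],
    [[0,0,0.5],[0,0,0]],
    [[0,0,0],[0,0,0]]
  ],
  "fingers": 0
}}

```text
clock: 6.15
tool_pos: [0.5725, 0.1595, 0.1238]
eef_rot: [0.344, 0.939, 0.001, 0.001]
contact_force: [0.1, -0.1, 0.6]
opening: 0.515
finger_force: 15.0
```

{"fn": "step_arm", "kwargs": {
  "increments": [
    [[0,-1,0],[0,0,0]],
    [[-0.1,-2,0],[0,0,0]],
    [[-0.2,-3,0],[0,0,0]],
    [[-0.2,-3.5,0],[0,0,0]],
    [[-0.2,-3.5,0],[0,0,0]],
    [[-0.2,-3.5,0],[0,0,0]],
    [[-0.2,-3.5,0],[0,0,0]],
    [[-0.2,-3,0],[0,0,0]],
    [[-0.1,-2,0],[0,0,0]],
    [[0,-1,0],[0,0,0]]
  ]
}}

```text
clock: 7.15
tool_pos: [0.5564, -0.1043, 0.1218]
eef_rot: [0.346, 0.938, -0.001, -0.001]
contact_force: [-0.5, -0.3, 0.5]
opening: 0.518
finger_force: 15.0
```

Run:
```python
from h import *
snap('wrist','w2'); P=pts('w2',True); print(r.get_state()['tool_pos'])
T=pts('top0'); 
m=(P[...,2]>.004)&(P[...,2]<.013)&(np.hypot(P[...,0]-.556,P[...,1]+.156)<.06)
q=P[m]; print(len(q)); print(q.mean(0),cv2.minEnclosingCircle((q[:,:2]*1000).astype(np.float32)))
m=(P[...,2]>.02)&(P[...,2]<.068)&(np.hypot(P[...,0]-.556,P[...,1]+.156)<.02); q=P[m]; print(len(q),q.mean(0) if len(q) else '')
# stand base in the top view by colour
im=cv2.imread('pics/top0.png'); g=im[155:212,345:405].astype(int); k=(g[...,0]-g[...,2]<60).astype(np.uint8)
c=max(cv2.findContours(k,cv2.RETR_EXTERNAL,cv2.CHAIN_APPROX_NONE)[0],key=len); (a,b),rr=cv2.minEnclosingCircle(c); a+=345;b+=155
M=cv2.moments(c); a2,b2=M['m10']/M['m00']+345,M['m01']/M['m00']+155
z=np.load('pics/top0.npz'); F=200/np.tan(np.radians(z['k'][0]/2)); o=-z['R'].T@z['t']
for x,y in((a,b),(a2,b2)):
    ray=z['R'].T@np.array([(x-z['k'][1])/F,(y-z['k'][2])/F,1]); print(x,y,rr,o+ray*(.008-o[2])/ray[2])
```

```text
[ 0.5567378  -0.10496975  0.12195216]
3867
[ 0.54178141 -0.14914313  0.00838376] ((556.0810546875, -154.64959716796875), 45.2017707824707)
120 [ 0.55424465 -0.1514256   0.03223695]
373.21641731262207 182.57462692260742 18.626537322998047 [ 0.55561375 -0.15451427  0.008     ]
373.0774774774775 182.7033579033579 18.626537322998047 [ 0.55530555 -0.15416751  0.008     ]
```

View pics/w2.png

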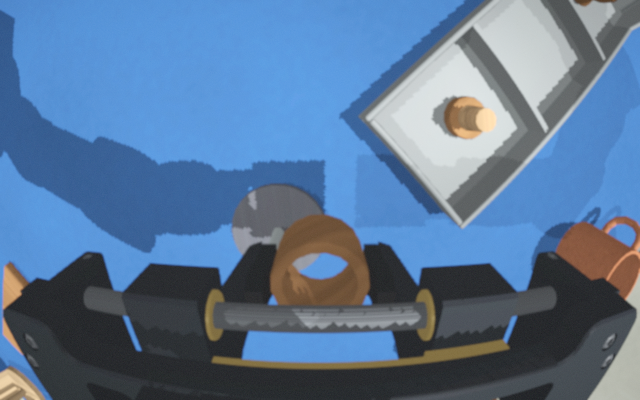

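The held ring is at (320,265), and the stand base is partly visible behind it at (275,222). Two measurements put the stand at (0.556, -0.1546). I'll move over the post, with the ring's underside (≈0.114) well above the post top (0.062), and fit the held ring's pose there.

{"fn": "step_arm", "kwargs": {
  "increments": [
    [[0,-0.5,0],[0,0,0]],
    [[0,-1,0],[0,0,0]],
    [[0,-1,0],[0,0,0]],
    [[0,-1,0],[0,0,0]],
    [[0,-0.9,-0.5],[0,0,0]],
    [[0,-0.5,-0.5],[0,0,0]],
    [[0,0,-0.5],[0,0,0]],
    [[0,0,-0.5],[0,0,0]],
    [[0,0,0],[0,0,0]],
    [[0,0,0],[0,0,0]]
  ]
}}

```text
clock: 8.2
tool_pos: [0.5579, -0.1489, 0.1025]
eef_rot: [0.344, 0.939, 0.0, -0.0]
contact_force: [0.2, -0.6, -1.1]
opening: 0.518
finger_force: 15.0
```

Run:
```python
from h import *
s=r.get_state(); t=s['tool_pos']; print(t,s['eef_rot'])
p,d=snap('wrist','w3'); P=pts('w3',True)
hsv=cv2.cvtColor(p,cv2.COLOR_RGB2HSV); D=P-t
w=(hsv[...,0]<25)&(hsv[...,1]>80)&(d>0)&(np.hypot(D[...,0],D[...,1])<.035)&(abs(D[...,2])<.06)
q=D[w]; print(len(q),np.percentile(q[:,2],[1,50,90,97,99.5]))
top=q[q[:,2]>np.percentile(q[:,2],97)-.006]
A=np.c_[top[:,:2],np.ones(len(top))]; print('plane',np.linalg.lstsq(A,top[:,2],rcond=None)[0],cv2.minEnclosingCircle((top[:,:2]*1000).astype(np.float32)))
snap('scene','s3'); im=cv2.imread('pics/s3.png'); cv2.imwrite('pics/s3c.png',cv2.resize(im[150:310,180:400],None,fx=3,fy=3))
```

```text
[ 0.55788927 -0.14892519  0.10253539] [ 3.43831330e-01  9.39031372e-01  1.85439320e-04 -2.54139267e-04]
6121 [-0.00418889  0.01924826  0.02857827  0.02908498  0.02956339]
plane [-0.00020295  0.00369408  0.02751341] ((-0.10379712283611298, -0.21013975143432617), 24.02690315246582)
```

View pics/s3c.png

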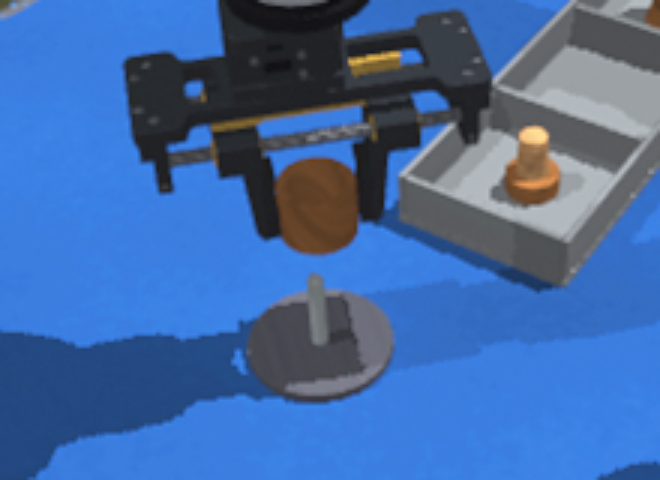

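The held ring is upright, centred on the TCP and clear above the post top (crop (316,280)); its underside is 8 mm below the TCP. The correction to the post is (-0.2, -0.6) cm. I'll apply it, then lower.

{"fn": "step_arm", "kwargs": {
  "increments": [
    [[-0.2,-0.6,0],[0,0,0]],
    [[0,0,0],[0,0,0]],
    [[0,0,-1],[0,0,0]],
    [[0,0,-1],[0,0,0]],
    [[0,0,-1],[0,0,0]],
    [[0,0,-0.2],[0,0,0]],
    [[0,0,0],[0,0,0]],
    [[0,0,0],[0,0,0]],
    [[0,0,0],[0,0,0]],
    [[0,0,0],[0,0,0]]
  ]
}}

```text
clock: 9.3
tool_pos: [0.5562, -0.1557, 0.0711]
eef_rot: [0.344, 0.939, 0.0, 0.0]
contact_force: [-0.7, 0.7, 0.3]
opening: 0.516
finger_force: 15.0
```

{"fn": "step_arm", "kwargs": {
  "increments": [
    [[0,0.1,-0.8],[0,0,0]],
    [[0,0,-0.8],[0,0,0]],
    [[0,0,-0.8],[0,0,0]],
    [[0,0,-0.8],[0,0,0]],
    [[0,0,-0.8],[0,0,0]],
    [[0,0,-0.6],[0,0,0]],
    [[0,0,-0.4],[0,0,0]],
    [[0,0,-0.3],[0,0,0]],
    [[0,0,0],[0,0,0]],
    [[0,0,0],[0,0,0]]
  ]
}}

```text
clock: 10.3
tool_pos: [0.5561, -0.1547, 0.0179]
eef_rot: [0.344, 0.939, 0.0, 0.0]
contact_force: [0.7, 0.1, -0.2]
opening: 0.516
finger_force: 15.0
```

The tool is at the expected height with no contact. Next is the last 1 mm or so, then release.

{"fn": "step_arm", "kwargs": {
  "increments": [
    [[0,0,-0.1],[0,0,0]],
    [[0,0,-0.1],[0,0,0]],
    [[0,0,0],[0,0,0]],
    [[0,0,0],[0,0,0]],
    [[0,0,0],[0,0,0]],
    [[0,0,0],[0,0,0]],
    [[0,0,0],[0,0,0]],
    [[0,0,0],[0,0,0]],
    [[0,0,0],[0,0,0]],
    [[0,0,0],[0,0,0]]
  ]
}}

```text
clock: 11.3
tool_pos: [0.5561, -0.1547, 0.016]
eef_rot: [0.344, 0.939, 0.0, 0.0]
contact_force: [-1.0, 0.1, 5.9]
opening: 0.516
finger_force: 15.0
```

{"fn": "step_arm", "kwargs": {
  "increments": [
    [[0,0,0],[0,0,0]],
    [[0,0,0],[0,0,0]],
    [[0,0,0],[0,0,0]],
    [[0,0,0],[0,0,0]],
    [[0,0,0],[0,0,0]],
    [[0,0,0],[0,0,0]],
    [[0,0,0],[0,0,0]],
    [[0,0,0],[0,0,0]],
    [[0,0,0],[0,0,0]],
    [[0,0,0],[0,0,0]]
  ],
  "fingers": 0.85
}}

```text
clock: 12.3
tool_pos: [0.5559, -0.1546, 0.0158]
eef_rot: [0.344, 0.939, 0.0, -0.0]
contact_force: [-0.3, -0.3, -0.7]
opening: 0.851
finger_force: 0.0
```

{"fn": "step_arm", "kwargs": {
  "increments": [
    [[0,0,0.5],[0,0,0]],
    [[0,0,1],[0,0,0]],
    [[0,0,2],[0,0,0]],
    [[0,0,2],[0,0,0]],
    [[0,0,2],[0,0,0]],
    [[0,0,2],[0,0,0]],
    [[0,0,2],[0,0,0]],
    [[0,0,1],[0,0,0]],
    [[0,0,0],[0,0,0]],
    [[0,0,0],[0,0,0]]
  ]
}}

```text
clock: 13.3
tool_pos: [0.5556, -0.1547, 0.1405]
eef_rot: [0.344, 0.939, -0.0, -0.0]
contact_force: [0.2, 0.6, -0.4]
opening: 0.847
finger_force: 0.0
```

Run:
```python
from h import *
p,d=snap('wrist','w4'); P=pts('w4',True)
m=(P[...,2]>.040)&(P[...,2]<.049)&(d>0)&(np.hypot(P[...,0]-.556,P[...,1]+.155)<.04)
q=P[m]; print(len(q),np.percentile(q[:,2],[5,50,95]),cv2.minEnclosingCircle((q[:,:2]*1000).astype(np.float32)))
snap('scene','s4'); im=cv2.imread('pics/s4.png'); cv2.imwrite('pics/s4c.png',cv2.resize(im[110:310,210:470],None,fx=3,fy=3))
```

```text
1124 [0.04168514 0.0442097  0.04546173] ((555.4931640625, -154.18984985351562), 23.12624168395996)
```

View pics/s4c.png

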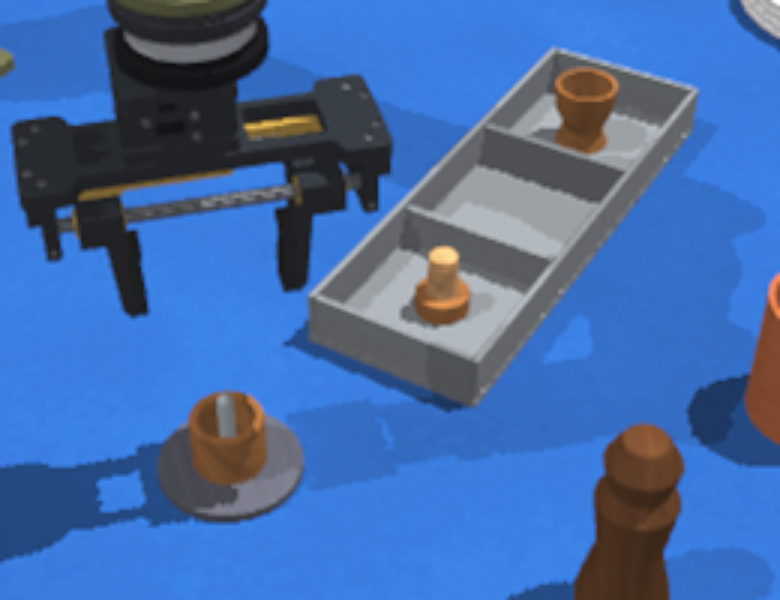

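The crop shows the ring flat on the base around the post (228,437), its top at 0.044 as it should be. The egg cup (583,105) and stopper (442,285) are undisturbed, and the gripper is clear.

```bash
python3 -c "
from plant import r
print(r.finish_job())"
```

```text
the job is handed in; nothing more can be done
None
```

The napkin ring sits flat on the stand's base around the post and is let go, the egg cup and stopper are still standing in their compartments, and I handed the job in at about 13 s; no verdict came back.

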